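# Nest the clean test sieves on the shaker

## Task

The sieve set has been brushed out; put it together again on the shaker for the next filter-gravel sample. On the receiver pan goes the finest sieve, on that the medium one, then the coarsest on top, and close the coarse sieve with the lid; every piece must sit level and fully down in the one below, with everything let go. Leave the shaker's neighbours (sample dish, foil pouch and white jar) where they stand.

Things in the scene. Friction and masses are not known exactly. Their poses are not given: they have to be found in the camera images.
- shaker: White bench shaker, fixed; base 126 x 126 x 40 mm, dial and switch on its front (local -x). On it a round plate (104 mm diameter, top at 51 mm) with the open steel receiver pan clamped in the middle: 66 mm diameter, neck of outer 59, inner 54 mm from 70 to 84 mm height, 16 mm deep. Origin: centre of the base on the worktop, z up; the pan's rim is 84 mm above it.
- sieve_fine: Round steel test sieve, upright: closest weave (2.2 mm, from afar a pale, nearly closed disc), lowest. Foot up: tapered skirt (46 to 50 mm diameter, 10 mm tall); 66 mm grip band, 10 to 24 mm height; open neck, outer 59, inner 54 mm, rim at 36 mm. Origin: centre of the foot, z up its axis. Its skirt drops loosely into the neck it is stacked on until the band rests on that rim. 0.12 kg.
- sieve_medium: Round steel test sieve, upright: medium mesh (8 mm wire spacing). Foot up: tapered skirt (46 to 50 mm diameter, 10 mm tall); 66 mm grip band, 10 to 24 mm height; open neck, outer 59, inner 54 mm, rim at 44 mm. Origin: centre of the foot, z up its axis. Its skirt drops loosely into the neck it is stacked on until the band rests on that rim. 0.12 kg.
- sieve_coarse: Round steel test sieve, upright: very open mesh (17 mm wire spacing), tallest. Foot up: tapered skirt (46 to 50 mm diameter, 10 mm tall); 66 mm grip band, 10 to 24 mm height; open neck, outer 59, inner 54 mm, rim at 54 mm. Origin: centre of the foot, z up its axis. Its skirt drops loosely into the neck it is stacked on until the band rests on that rim. 0.12 kg.
- sieve_lid: Steel lid of the sieve set, upright: tapered skirt (46 to 50 mm diameter, 10 mm tall), disc of 66 mm diameter from 10 to 19 mm height, then a round black grip knob of 22 mm diameter from 27 to 46 mm height on a 15 mm stem. Origin: centre of the foot, z up its axis. The skirt drops 10 mm into a sieve's neck. 0.10 kg.
- sample_dish: Bystander: low clear dish, 48 mm diameter, 17 mm tall. Origin: centre of its underside.
- foil_pouch: Bystander: small crumpled silver-white foil pouch, 56 x 53 x 25 mm. Origin: centre of its underside.
- reagent_jar: Bystander: white screw-top jar, 66 mm diameter, 125 mm tall. Origin: centre of its underside.

How it is judged:
At the end, for the whole second after the job is handed in: Upward from the pan: fine, medium, coarse sieve, lid. Each within 4 mm of the axis of the piece below and within 0.06 rad of upright, fully down (origin 74 mm above the shaker's, then 26, 34, 44 mm above that of the sieve below, within 3 mm), at rest (horizontal distance between sieve_fine and shaker below 0.004 m and z of sieve_fine in the frame of shaker between 0.071 and 0.077 m and angle between each of sieve_fine, sieve_medium, sieve_coarse, sieve_lid's own z axis and vertical below 0.06 rad and linear speed of each of sieve_fine, sieve_medium, sieve_coarse, sieve_lid below 0.01 m/s and horizontal distance between sieve_medium and sieve_fine below 0.004 m and z of sieve_medium in the frame of sieve_fine between 0.023 and 0.029 m and horizontal distance between sieve_coarse and sieve_medium below 0.004 m and z of sieve_coarse in the frame of sieve_medium between 0.031 and 0.037 m and horizontal distance between sieve_lid and sieve_coarse below 0.004 m and z of sieve_lid in the frame of sieve_coarse between 0.041 and 0.047 m); the robot touches nothing.
It fails at once if the clear sample dish is shifted by more than 30 mm (distance of sample_dish from where it was at the start of the episode above 0.03 m).
It fails at once if the foil pouch is shifted by more than 30 mm (distance of foil_pouch from where it was at the start of the episode above 0.03 m).
It fails at once if the reagent jar is shifted by more than 30 mm (distance of reagent_jar from where it was at the start of the episode above 0.03 m).
It also fails if it takes over 112 s, if anything falls off the work surface, if the arm or the gripper's body presses on something with over 40 N, if the wrist force passes 120 N, or if a joint passes its speed limit or range.

## Robot

A 6-joint arm with a two-finger parallel gripper is mounted at the origin on a cart in front of the work surface, level with it; the furniture and walls round the work are solid. World frame = base frame: x ahead of the robot, y to its left, z up, the work surface at z = 0. Lengths are in m, angles in rad, forces in N, time in s.
With the tool pointing down it reaches from about 0.3 to 0.875 m from the base axis. Payload 6.4 kg.
Tool frame: the origin (TCP) lies midway between the tips of the shut fingers; the grasp point (between the pads) lies 19 mm behind it (ctrl.hold_point_z is the distance from the TCP to the grasp point, in m); z points along the fingers, y is the line along which they close (so a half turn about z gives the same grasp; the last joint's range is limited). The gripper opens to 85 mm and grips with 20 to 120 N. Pads are 22 mm wide; open, the fingers measure 114 mm over their backs; the gripper's body (76 mm by 85 mm) begins 54 mm behind the grasp point. The pads swing forward as they close: fully open they stand 13 mm farther back than shut.
Start: joints at [1.132, 0.181, 1.607, -0, 1.354, -0.206], TCP at [0.133, 0.56, 0.231] pointing down, gripper open.
Joint ranges: [-2.99, 2.99], [-0.89, 2.07], [0.3, 2.58], [-1.14, 4.28], [0, 2.63], [-3.12, 3.12]. Speed limits (rad/s): [2.57, 2.57, 3.01, 3.14, 3.14, 3.14].

## Interface

Orientations are given as a unit quaternion [w, x, y, z].
In Python, from bench import ctrl gives the robot as it stands.
- The arm moves only by the tool carry_out, never from a script. Its argument "plan" is text: rows parted by semicolons, each of 6 numbers parted by spaces: the shift along the tool's x, y, z as a fraction of full scale, then the turn, a rotation vector about the tool's x, y, z as a fraction of full scale. A call has exactly 8 rows; each row shifts and turns the commanded pose from where the row before left it, along the tool's axes as they then stand; what a row does not reach is not made up. Full scale, the value 1, is 40 mm for a shift and 0.1 rad for a turn. A row lasts 1/12 s, in which the tool goes at most 41.7 mm and 7.16 degrees, less where a joint would pass 70% of its speed; a pose out of reach is approached as far as the arm can. A call with a number of a shift or a turn outside -1 to 1 is refused whole. A call with a gripper value outside its range is refused whole. "claw" is the gripper's target within -1 to 1 (shut at 1, half-way at 0, fully open at -1), set as the call begins (left out, the last holds). The fingers move at their own pace and stop on an object; the grip force is fixed at half the most. Time passes only in rows, so rows that do not move let the fingers close, or fill a call up. It gives the time, the measured TCP pose, the force, the opening and the grip force at its end, in the units of the state.
- ctrl.get_obs(): the state, without advancing time (a new reading comes with each control period).
- ctrl.camera(name): name is "scene" or "top" or "wrist"; returns a dict with "pixels" (480x640x3 uint8, red, green, blue), "mtx" (3x3 intrinsics, pixels), "k1" (the pictures are not rectified: a ray, as slopes to the right and down, at radius r is drawn at 1 + k1 r^2 times it, then the intrinsics apply), "R" (3x3) and "t" (3): a world point X has camera coordinates R X + t. Camera axes: x right, y down, z forward; pixel columns grow to the right and rows downward; lengths in m; the calibration is good to about 2 mm. A picture is of the moment at which its call begins. There is no depth.
- ctrl.hand_in(): hands the job in; it is judged then, once.
The state is a dict: "time_s": time; "q": joint angles; "dq": joint speeds; "joint_efforts": joint torques, N m; "eef_pos": TCP position; "eef_rot": TCP orientation; "wrist_force": force on the tool from outside, world axes, zero at the start; "torque": the same for the moment, N m; "opening": opening from 0.0 (shut) to 1.0 (fully open); "grasp_force": force on a finger pad.
Only numpy, scipy, OpenCV 4.12 (cv2) and the standard library are available. Lean on these libraries where they do the work, as an engineer would, in place of code of your own. Each camera call takes 0.05 s, during which the arm holds its last target. There are 200 camera calls.

## Working session

There is one attempt and no reset: what is moved stays moved. The work goes in short steps, Python scripts to look and compute and a tool call to move; the robot and the scene stay as the last step left them, time stands still between calls to the robot, and variables do not carry over. Pictures are saved under pics/ and viewed, at most 14 in all, crops included, and the job is handed in when it is done.

Besides the shell and the picture viewer there is one more tool, called as a command line: name --argument value ..., lists and objects as JSON in quotes. carry_out: Moves the arm, as the interface text tells. Shift numbers are shares of 40 mm and turn numbers shares of 0.1 rad, none past 1 either way. Its arguments: {"type":"object","properties":{"plan":{"type":"string"},"claw":{"type":"number"}},"required":["plan"]}

```bash
mkdir -p pics; ls
cat > h.py <<'E'
import numpy as np, cv2
from bench import ctrl
def shot(n,f=None):
    c=ctrl.camera(n)
    if f: cv2.imwrite('pics/'+f,c['pixels'][:,:,::-1])
    return c
def ray(c,u,v):
    K=np.array(c['mtx'],float);p=np.array([(u-K[0,2])/K[0,0],(v-K[1,2])/K[1,1]]);q=p.copy()
    for _ in range(30): q=p/(1+c['k1']*(q@q))
    R=np.array(c['R']);t=np.array(c['t'])
    return -R.T@t, R.T@np.array([q[0],q[1],1])
def onz(c,u,v,z):
    o,d=ray(c,u,v); return o+d*(z-o[2])/d[2]
def proj(c,X):
    K=np.array(c['mtx'],float);Y=np.array(c['R'])@np.array(X)+np.array(c['t']);q=Y[:2]/Y[2];q=q*(1+c['k1']*(q@q))
    return K[0,0]*q[0]+K[0,2],K[1,1]*q[1]+K[1,2]
E
python3 - <<'E'
from h import *
np.set_printoptions(precision=3,suppress=True)
for n in ['scene','top','wrist']:
    c=shot(n,n+'0.png'); print(n,c['mtx'],c['k1'],c['R'],c['t'])
print(ctrl.get_obs(),ctrl.hold_point_z)
E
```

```text
pics
scene [[468.808   0.    315.652]
 [  0.    468.808 242.532]
 [  0.      0.      1.   ]] -0.07388903361663898 [[ 0.62  -0.785 -0.002]
 [-0.337 -0.264 -0.904]
 [ 0.709  0.561 -0.428]] [-0.348  0.221  0.947]
top [[488.719   0.    321.12 ]
 [  0.    488.719 242.989]
 [  0.      0.      1.   ]] -0.09526235525025073 [[ 0.103 -0.995 -0.003]
 [-0.972 -0.1   -0.21 ]
 [ 0.209  0.025 -0.978]] [-0.049  0.586  1.031]
wrist [[352.752   0.    312.149]
 [  0.    352.752 235.221]
 [  0.      0.      1.   ]] -0.05132448359638167 [[ 0.232  0.973 -0.001]
 [ 0.923 -0.22   0.316]
 [ 0.307 -0.074 -0.949]] [-0.574 -0.04   0.381]
{'time_s': 0.15, 'q': array([ 1.132,  0.181,  1.608,  0.   ,  1.354, -0.206]), 'dq': array([-0.001, -0.002, -0.004, -0.001,  0.003, -0.   ]), 'joint_efforts': array([  0.001, -44.526, -35.169,  -0.   ,   0.006,   0.   ]), 'eef_pos': array([0.132, 0.559, 0.231]), 'eef_rot': array([-0.   ,  0.116,  0.993, -0.001]), 'wrist_force': array([-0.492, -0.612, -0.306]), 'torque': array([-0.013,  0.011,  0.016]), 'grasp_force': 0.0, 'opening': 0.9988088547100502} 0.0187
```

View pics/top0.png

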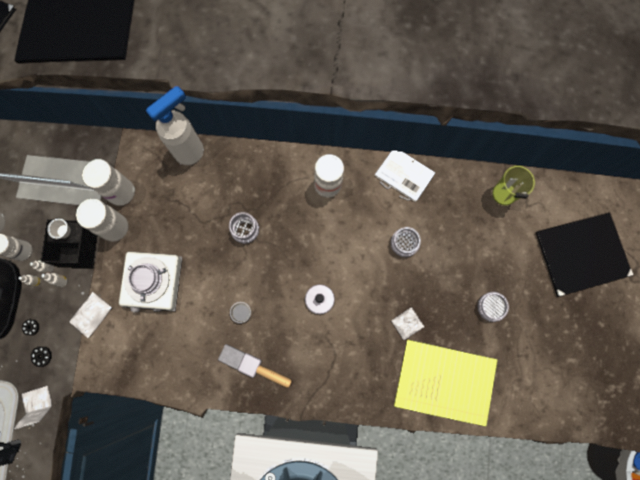

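View pics/scene0.png

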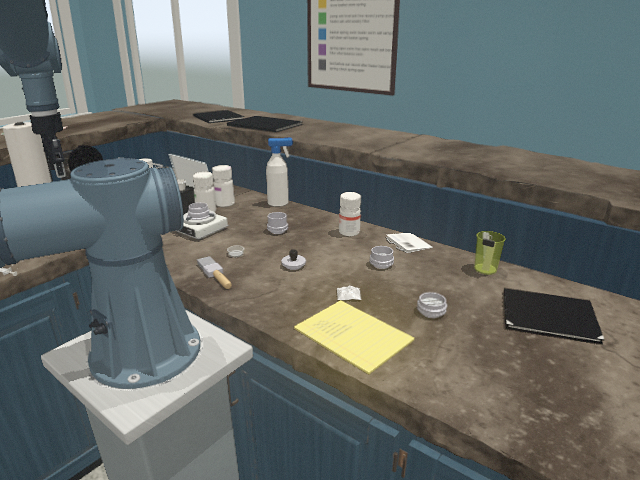

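The top view shows the shaker and pan at (150,282), coarse sieve at (243,228), medium at (405,242), fine at (493,307) and lid at (319,299). The dish is at (241,313), the pouch at (408,323) and the jar at (329,175). The scene view agrees, with the arm parked off to the left.

Run:
```python
from h import *
np.set_printoptions(precision=4,suppress=True)
c=shot('top'); im=c['pixels'][:,:,::-1]
P={'shaker':(146,279,.084),'coarse':(243,228,.054),'medium':(405,242,.044),'fine':(493,307,.036),'lid':(319,299,.046),'dish':(241,313,.01),'pouch':(408,323,.012),'jar':(329,165,.125)}
T=[]
for n,(u,v,z) in P.items():
    p=onz(c,u,v,z); print(n,p,np.hypot(p[0],p[1]))
    T.append(cv2.resize(im[v-30:v+30,u-30:u+30],(260,260),interpolation=cv2.INTER_CUBIC))
cv2.imwrite('pics/t1.png',np.vstack([np.hstack(T[:3]),np.hstack(T[3:6])]))
```

```text
shaker [0.4638 0.3834 0.084 ] 0.6017793083037227
coarse [0.6061 0.1919 0.054 ] 0.6357800465351005
medium [ 0.6137 -0.1783  0.044 ] 0.6390852021210548
fine [ 0.4863 -0.3891  0.036 ] 0.6228060539303643
lid [0.4645 0.0032 0.046 ] 0.46446815448784573
dish [0.4174 0.1779 0.01  ] 0.4537189525418389
pouch [ 0.4339 -0.2031  0.012 ] 0.47903735387696345
jar [0.7496 0.0105 0.125 ] 0.749716561588691
```

View pics/t1.png

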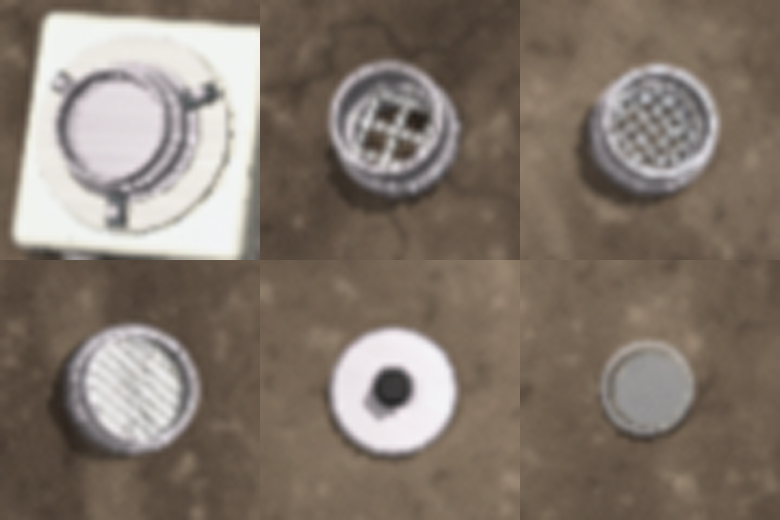

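View pics/wrist0.png

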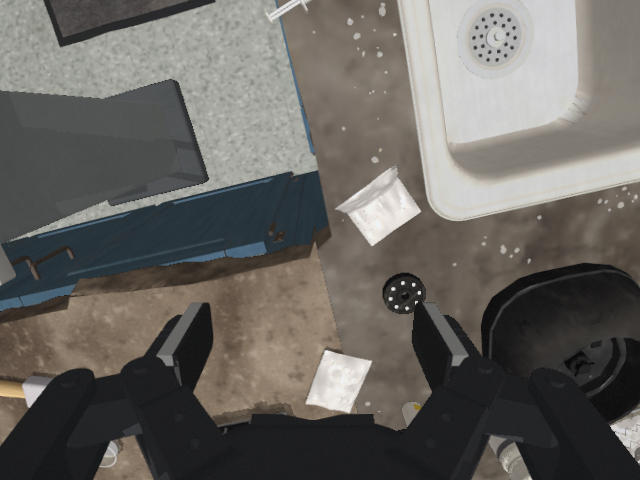

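The tiles show clear rims. I corrected the rim centres to: pan (143.2,279), coarse (242.5,223.6), medium (407.3,240.2), fine (494.6,306.1) and lid disc (319.9,299). The wrist view only shows the sink side.

```bash
cat >> h.py <<'E'
from scipy.spatial.transform import Rotation as Ro
def tool():
    o=ctrl.get_obs(); w=o['eef_rot']; return np.array(o['eef_pos']),Ro.from_quat([w[1],w[2],w[3],w[0]]).as_matrix()
E
python3 - <<'E'
from h import *
np.set_printoptions(precision=4,suppress=True)
c=shot('top')
P={'shaker':(143.2,279,.084),'coarse':(242.5,223.6,.054),'medium':(407.3,240.2,.044),'fine':(494.6,306.1,.036),'lid':(319.9,299,.019)}
for n,(u,v,z) in P.items(): print(n,onz(c,u,v,z))
c=shot('wrist');p,T=tool();print(p,T)
o,d=ray(c,320,240);print('cam in tool',T.T@(o-p),'axis',T.T@d)
print('tcp px',proj(c,p),'below',proj(c,p-[0,0,.15]))
E
```

```text
shaker [0.4631 0.3897 0.084 ]
coarse [0.6163 0.1945 0.054 ]
medium [ 0.6184 -0.1833  0.044 ]
fine [ 0.4887 -0.3927  0.036 ]
lid [0.4673 0.0017 0.019 ]
[0.1326 0.5593 0.231 ] [[-0.973   0.2307 -0.0002]
 [ 0.2307  0.973  -0.0005]
 [ 0.0001 -0.0005 -1.    ]]
cam in tool [ 0.0812 -0.0008 -0.1426] axis [-0.3292  0.0222  0.9443]
tcp px (np.float64(313.9610864185781), np.float64(305.08013475035824)) below (np.float64(313.1612030046328), np.float64(217.21089556684564))
```

carry_out --plan "0 0 0 0 0 -0.8; -0.5 0 0 0 0 -0.8; -1 0 0 0 0 -0.73; -1 -0.5 0 0 0 0; -1 -1 0 0 0 0; -1 -1 0 0 0 0; -1 -0.5 0 0 0 0; 0 0 0 0 0 0"

```text
time_s: 0.97
eef_pos: [0.3317, 0.4538, 0.2315]
eef_rot: [0.002, 0.003, 1.0, -0.001]
wrist_force: [0.2, 0.7, -0.3]
opening: 0.998
grasp_force: 0.0
```

carry_out --plan "-0.8 -0.4 0 0 0 0; -0.9 -0.4 0 0 0 0; -0.8 -0.4 0 0 0 0; -0.8 -0.4 0 0 0 0; 0 0 0 0 0 0; 0 0 0 0 0 0; 0 0 0 0 0 0; 0 0 0 0 0 0"

```text
time_s: 1.63
eef_pos: [0.4566, 0.3941, 0.2311]
eef_rot: [-0.0, -0.001, 1.0, -0.0]
wrist_force: [-0.2, 0.3, 1.2]
opening: 1.004
grasp_force: 0.0
```

Run:
```python
from h import *
c=shot('wrist','w1.png');print(tool(),proj(c,[.4631,.3897,.084]))
```

```text
(array([0.45651665, 0.39424603, 0.23124843]), array([[-9.99998248e-01, -1.81619979e-03, -4.52355074e-04],
       [-1.81623722e-03,  9.99998347e-01,  8.23334403e-05],
       [ 4.52204793e-04,  8.31548802e-05, -9.99999894e-01]])) (np.float64(307.8258128599519), np.float64(225.55398812912475))
```

View pics/w1.png

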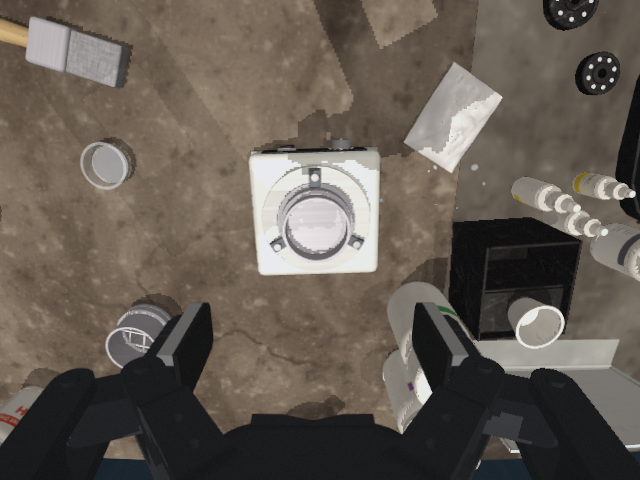

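The pan rim shows at about (318,226) in the wrist view, where the top-view estimate predicted (308,226). I'll use the wrist-based value. The tall bottles stand at the lower right, outside the path.

```bash
cat >> h.py <<'E'
def circ(c,X,d,tol=.12):
    """Hough circle of diameter d (m) near world point X; returns pixel centre, radius, world point at X's height"""
    u,v=proj(c,X); K=np.array(c['mtx']); Z=(np.array(c['R'])@np.array(X)+np.array(c['t']))[2]
    r=K[0,0]*d/2/Z; g=cv2.cvtColor(c['pixels'],cv2.COLOR_RGB2GRAY); h=int(1.8*r)
    x0,y0=max(0,int(u)-h),max(0,int(v)-h); q=cv2.resize(g[y0:int(v)+h,x0:int(u)+h],None,fx=3,fy=3,interpolation=cv2.INTER_CUBIC)
    C=cv2.HoughCircles(cv2.GaussianBlur(q,(5,5),0),cv2.HOUGH_GRADIENT,1.5,6,param1=120,param2=25,minRadius=int(3*r*(1-tol)),maxRadius=int(3*r*(1+tol)))
    out=[]
    for a,b,rr in ([] if C is None else C[0][:4]):
        a,b=(a+1)/3-1/3+x0,(b+1)/3-1/3+y0; out.append((round(float(a),1),round(float(b),1),round(float(rr/3),1),onz(c,a,b,X[2]).round(4)))
    return (u,v,r),out
E
python3 - <<'E'
from h import *
c=shot('wrist'); print(onz(c,318,226,.084)); print(circ(c,[.463,.396,.084],.059))
t=shot('top')
for n,X,d in [('sh',[.463,.392,.084],.059),('co',[.6163,.1945,.054],.059),('me',[.6184,-.1833,.044],.059),('fi',[.4887,-.3927,.036],.059),('lid',[.4673,.0017,.019],.066)]: print(n,circ(t,X,d))
E
```

```text
[0.46348411 0.39859674 0.084     ]
((np.float64(314.97978076268146), np.float64(225.45885070955293), np.float64(34.351713744477074)), [(316.2, 228.2, 31.9, array([0.4655, 0.3971, 0.084 ])), (317.2, 225.2, 34.8, array([0.4628, 0.3979, 0.084 ])), (316.2, 231.2, 33.6, array([0.4682, 0.3971, 0.084 ])), (315.2, 225.2, 34.8, array([0.4628, 0.3962, 0.084 ]))])
sh ((np.float64(142.16637857150934), np.float64(278.95108855628644), np.float64(13.664700885649706)), [(143.2, 280.8, 14.2, array([0.4593, 0.3889, 0.084 ])), (142.8, 277.8, 14.7, array([0.4658, 0.3912, 0.084 ])), (140.8, 277.8, 12.5, array([0.4653, 0.3956, 0.084 ])), (144.8, 278.8, 12.5, array([0.4641, 0.3863, 0.084 ]))])
co ((np.float64(242.483858903645), np.float64(223.5793046404888), np.float64(12.970911208263011)), [(244.2, 228.2, 14.0, array([0.6058, 0.189 , 0.054 ])), (242.8, 225.8, 14.0, array([0.6113, 0.1932, 0.054 ])), (240.8, 225.2, 12.4, array([0.612 , 0.1979, 0.054 ])), (242.8, 229.8, 12.4, array([0.602 , 0.1919, 0.054 ]))])
me ((np.float64(407.29406484435555), np.float64(240.21484029634442), np.float64(12.96165865277987)), [(405.2, 242.2, 14.0, array([ 0.6132, -0.179 ,  0.044 ])), (406.8, 240.8, 11.8, array([ 0.617 , -0.1821,  0.044 ])), (403.2, 242.2, 12.4, array([ 0.6127, -0.1744,  0.044 ])), (407.2, 238.2, 12.4, array([ 0.623 , -0.1829,  0.044 ]))])
fi ((np.float64(494.61006412755074), np.float64(306.10071048897555), np.float64(13.253596368630333)), [(493.2, 306.2, 14.4, array([ 0.4881, -0.3896,  0.036 ])), (496.2, 305.8, 13.2, array([ 0.4898, -0.3964,  0.036 ])), (492.8, 308.2, 12.7, array([ 0.4835, -0.3886,  0.036 ])), (490.8, 307.2, 13.3, array([ 0.4853, -0.3839,  0.036 ]))])
lid ((np.float64(319.88327019582607), np.float64(298.9892204880996), np.float64(14.532369642002422)), [(319.8, 299.2, 14.4, array([0.4667, 0.0019, 0.019 ]))])
```

carry_out --plan "0 -1 0 0 0 0; 0 -1 0 0 0 0; 0 -1 0 0 0 0; 0 -1 0 0 0 0; 0 -1 0 0 0 0; 0 -1 0 0 0 0; 0 -1 0 0 0 0; 0 -1 0 0 0 0"

```text
time_s: 2.45
eef_pos: [0.4572, 0.0725, 0.2317]
eef_rot: [0.001, -0.001, 1.0, -0.0]
wrist_force: [1.7, -0.2, 0.4]
opening: 1.002
grasp_force: 0.0
```

carry_out --plan "0 -1 0 0 0 0; 0 -1 0 0 0 0; 0 -1 0 0 0 0; -0.2 -1 0 0 0 0; -0.2 -1 0 0 0 0; -0.2 -1 0 0 0 0; -0.2 -1 0 0 0 0; 0 -1 0 0 0 0"

```text
time_s: 3.12
eef_pos: [0.4908, -0.248, 0.2316]
eef_rot: [0.001, -0.001, 1.0, -0.0]
wrist_force: [1.0, 0.2, 0.6]
opening: 1.0
grasp_force: 0.0
```

carry_out --plan "0 -1 0 0 0 0; 0 -1 0 0 0 0; 0 -1 0 0 0 0; 0 -0.7 0.4 0 0 0; 0 0 0.8 0 0 0; 0 0 0.8 0 0 0; 0 0 0 0 0 0; 0 0 0 0 0 0"

```text
time_s: 3.78
eef_pos: [0.4892, -0.3928, 0.1496]
eef_rot: [-0.002, -0.001, 1.0, 0.002]
wrist_force: [0.1, -1.2, 0.3]
opening: 0.996
grasp_force: 0.0
```

Run:
```python
from h import *
c=shot('wrist','w2.png'); print(tool()[0],circ(c,[.4887,-.3927,.036],.059))
```

```text
[ 0.49042561 -0.39397744  0.15203328] ((np.float64(312.5632234011699), np.float64(229.85567148668278), np.float64(38.702091623562836)), [(309.2, 226.8, 40.9, array([ 0.4862, -0.3952,  0.036 ])), (309.8, 223.8, 40.3, array([ 0.4838, -0.3948,  0.036 ])), (309.2, 229.2, 38.6, array([ 0.4882, -0.3952,  0.036 ])), (309.8, 232.2, 35.4, array([ 0.4906, -0.3948,  0.036 ]))])
```

View pics/w2.png

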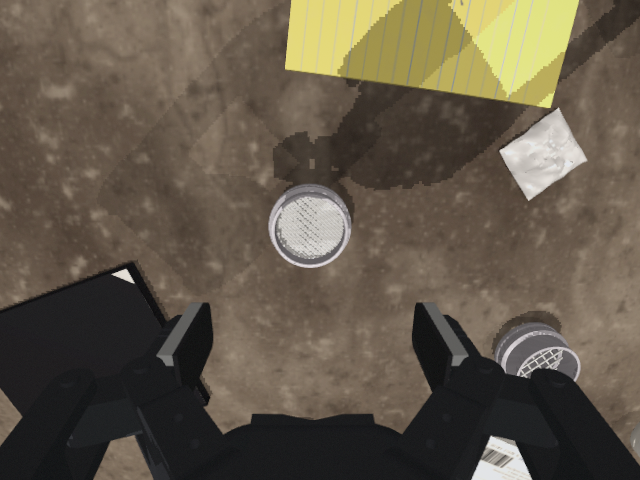

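The fine sieve's rim is centred at about (310,229), which gives (0.488,-0.395). I'll descend on it and grip.

carry_out --plan "0.06 -0.03 0.7 0 0 0; 0 0 0.9 0 0 0; 0 0 0.9 0 0 0; 0 0 0.7 0 0 0; 0 0 0.4 0 0 0; 0 0 0.25 0 0 0; 0 0 0 0 0 0; 0 0 0 0 0 0"

```text
time_s: 4.5
eef_pos: [0.489, -0.3967, -0.0006]
eef_rot: [0.001, -0.0, 1.0, -0.001]
wrist_force: [-0.6, 0.4, -0.0]
opening: 1.0
grasp_force: 0.0
```

carry_out --plan "0 0 0 0 0 0; 0 0 0 0 0 0; 0 0 0 0 0 0; 0 0 0 0 0 0; 0 0 0 0 0 0; 0 0 0 0 0 0; 0 0 0 0 0 0; 0 0 0 0 0 0" --claw 1

```text
time_s: 5.17
eef_pos: [0.4892, -0.3973, 0.0004]
eef_rot: [0.002, -0.0, 1.0, -0.002]
wrist_force: [-1.0, 1.2, 7.3]
opening: 0.754
grasp_force: 65.5
```

Run:
```python
from h import *
o=ctrl.get_obs();c=shot('wrist','w3.png'); print(o['eef_pos'],o['opening'],o['grasp_force'],o['wrist_force'])
```

```text
[ 4.89174591e-01 -3.97286971e-01  4.14294294e-04] 0.7535659491104957 65.51840901374817 [-0.99621199  1.19896349  7.29034344]
```

View pics/w3.png

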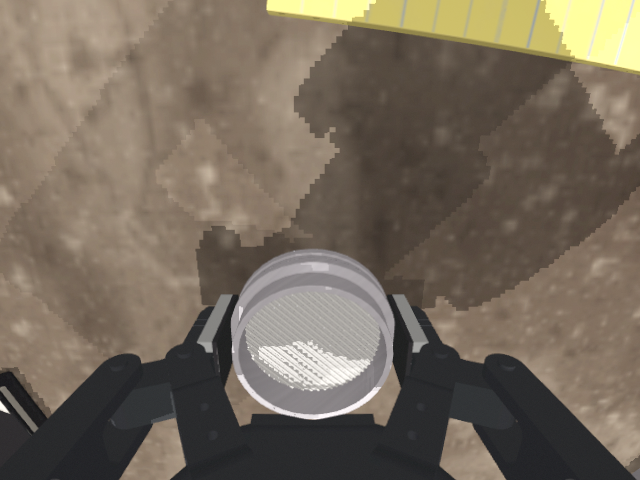

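The fine sieve is gripped squarely at opening 0.754, with its rim centred at about (313,350). I'll lift it and carry it to the shaker.

Run:
```python
from h import *
c=shot('wrist'); print(tool()[0],onz(c,313,350,.036),[circ(c,[.488,-.397,.036],d) for d in (.059,.054)])
```

```text
[ 4.89182460e-01 -3.97290465e-01  4.27732622e-04] [ 0.48715388 -0.39766446  0.036     ] [((np.float64(314.8337085061496), np.float64(351.9482251087535), np.float64(81.88132045162793)), [(312.8, 331.2, 83.1, array([ 0.4792, -0.3978,  0.036 ])), (312.2, 327.8, 86.4, array([ 0.4778, -0.3979,  0.036 ])), (312.8, 334.8, 85.8, array([ 0.4807, -0.3978,  0.036 ])), (311.2, 332.8, 81.5, array([ 0.4798, -0.3983,  0.036 ]))]), ((np.float64(314.8337085061496), np.float64(351.9482251087535), np.float64(74.94222549810014)), [(312.8, 331.2, 82.8, array([ 0.4792, -0.3978,  0.036 ])), (312.8, 329.2, 81.2, array([ 0.4784, -0.3978,  0.036 ])), (307.8, 322.8, 73.4, array([ 0.4757, -0.3995,  0.036 ])), (314.8, 330.2, 83.4, array([ 0.4788, -0.397 ,  0.036 ]))])]
```

carry_out --plan "0 0 -0.3 0 0 0; 0 0 -0.7 0 0 0; 0 0 -1 0 0 0; 0 0.3 -1 0 0 0; 0 0.6 -0.7 0 0 0; 0 0.9 -0.3 0 0 0; 0 1 0 0 0 0; 0 1 0 0 0 0"

```text
time_s: 5.93
eef_pos: [0.4882, -0.2435, 0.1604]
eef_rot: [0.002, 0.001, 1.0, -0.002]
wrist_force: [0.7, 0.3, -2.4]
opening: 0.75
grasp_force: 66.3
```

carry_out --plan "0 1 0 0 0 0; 0 1 0 0 0 0; 0.2 1 0 0 0 0; 0.2 1 0 0 0 0; 0.2 1 0 0 0 0; 0 1 0 0 0 0; 0 1 0 0 0 0; 0 1 0 0 0 0"

```text
time_s: 6.6
eef_pos: [0.4633, 0.078, 0.1589]
eef_rot: [0.001, 0.0, 1.0, -0.0]
wrist_force: [1.3, -0.1, -0.6]
opening: 0.747
grasp_force: 66.3
```

carry_out --plan "0 1 0 0 0 0; 0 1 0 0 0 0; 0 1 0 0 0 0; 0 1 0 0 0 0; 0 1 0 0 0 0; 0 1 0 0 0 0; 0 1 0 0 0 0; 0 0 0 0 0 0"

```text
time_s: 7.27
eef_pos: [0.4627, 0.3626, 0.159]
eef_rot: [0.001, -0.003, 1.0, 0.002]
wrist_force: [-0.1, -1.5, -0.6]
opening: 0.748
grasp_force: 66.5
```

Run:
```python
from h import *
c=shot('wrist','w4.png'); print(ctrl.get_obs())
```

```text
{'time_s': 7.3167, 'q': array([ 4.58040074e-01,  2.77073723e-01,  1.64518720e+00,  5.70280693e-04,
        1.21712567e+00, -1.11800732e+00]), 'dq': array([-0.06033897, -0.02545515,  0.05307956, -0.02728736,  0.00338884,
       -0.0300774 ]), 'joint_efforts': array([  1.69349492, -47.28922963, -34.44210649,   0.38236219,
        -0.16230423,   0.34361414]), 'eef_pos': array([0.4628309 , 0.35970876, 0.15858596]), 'eef_rot': array([ 8.72909162e-04, -2.52706572e-03,  9.99996163e-01,  7.25478472e-04]), 'wrist_force': array([-0.33499432, -1.14359638, -1.21546309]), 'torque': array([ 0.00067436,  0.0293825 , -0.00836863]), 'grasp_force': 66.49923920631409, 'opening': 0.7464492363079271}
```

View pics/w4.png

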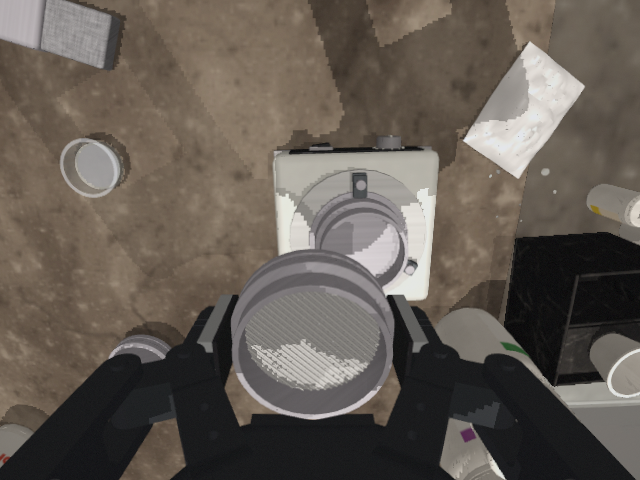

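The pan's neck is partly hidden behind the held sieve, with its right edge at 408 and left at about 316, so it is centred near u=362. The white bottle's base edge is at about (450,315), which I'll check for clearance.

Run:
```python
from h import *
c=shot('wrist'); print(tool()[0],onz(c,362,245,.084),circ(c,[.463,.397,.084],.059),proj(c,[.463,.398,.084]))
for p in [(440,325),(455,310),(480,308)]: print(p,onz(c,*p,0.0))
t=shot('top')
for p in [(128,237),(128,230),(134,198)]: print(p,onz(t,*p,0.0))
```

```text
[0.46295232 0.35775995 0.15824693] [0.46075066 0.39182271 0.084     ] ((np.float64(369.66843537034833), np.float64(248.22674777870452), np.float64(44.8390462462082)), [(367.8, 252.2, 44.7, array([0.4658, 0.3959, 0.084 ])), (364.8, 243.8, 46.4, array([0.4599, 0.3936, 0.084 ])), (370.8, 258.8, 46.4, array([0.4705, 0.3981, 0.084 ])), (365.2, 245.8, 48.0, array([0.4613, 0.394 , 0.084 ]))]) (np.float64(371.1810573482273), np.float64(248.23038863722758))
(440, 325) [0.57626645 0.48718345 0.        ]
(455, 310) [0.5592932  0.49997317 0.        ]
(480, 308) [0.55726168 0.52478987 0.        ]
(128, 237) [0.5681177  0.47795501 0.        ]
(128, 230) [0.58525402 0.4812381  0.        ]
(134, 198) [0.6664927 0.4816203 0.       ]
```

carry_out --plan "0 0.3 0 0 0 0; 0 0.4 0 0 0 0; 0 0.25 0 0 0 0; 0 0 0 0 0 0; 0 0 0 0 0 0; 0 0 0 0 0 0; 0 0 0 0 0 0; 0 0 0 0 0 0"

```text
time_s: 8.08
eef_pos: [0.4635, 0.3936, 0.1572]
eef_rot: [-0.0, 0.0, 1.0, -0.0]
wrist_force: [-0.4, 0.0, -1.4]
opening: 0.752
grasp_force: 66.5
```

Run:
```python
from h import *
c=shot('wrist'); print(tool(),proj(c,[.463,.396,.084]))
cv2.imwrite('pics/w5.png',cv2.resize(c['pixels'][130:430,200:440,::-1],None,fx=2,fy=2))
```

```text
(array([0.46349117, 0.39366876, 0.15720083]), array([[-9.99999901e-01,  4.36163260e-04, -9.34445488e-05],
       [ 4.36177627e-04,  9.99999893e-01, -1.53787194e-04],
       [ 9.33774625e-05, -1.53827937e-04, -9.99999984e-01]])) (np.float64(317.0370904862817), np.float64(248.09827613236106))
```

View pics/w5.png

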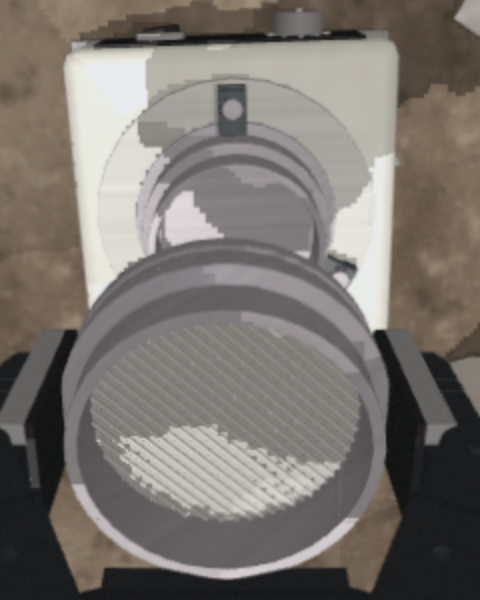

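In the close view the pan's rim is centred at about u=319 and the held sieve at 312.5. I'll shift +3 mm in y and +1 mm in x, then lower to just above the rim.

carry_out --plan "-0.03 0.08 0.4 0 0 0; 0 0 0.6 0 0 0; 0 0 0.5 0 0 0; 0 0 0.2 0 0 0; 0 0 0.08 0 0 0; 0 0 0.05 0 0 0; 0 0 0.05 0 0 0; 0 0 0 0 0 0"

```text
time_s: 8.8
eef_pos: [0.4653, 0.3977, 0.0829]
eef_rot: [0.001, -0.0, 1.0, 0.0]
wrist_force: [0.3, 0.1, -0.8]
opening: 0.749
grasp_force: 66.5
```

carry_out --plan "0 0 0.05 0 0 0; 0 0 0.03 0 0 0; 0 0 0.03 0 0 0; 0 0 0.02 0 0 0; 0 0 0.02 0 0 0; 0 0 0 0 0 0; 0 0 0 0 0 0; 0 0 0 0 0 0"

```text
time_s: 9.47
eef_pos: [0.4646, 0.3974, 0.076]
eef_rot: [0.0, -0.0, 1.0, -0.0]
wrist_force: [0.4, 0.4, -0.5]
opening: 0.748
grasp_force: 66.5
```

carry_out --plan "0 0 0.02 0 0 0; 0 0 0.02 0 0 0; 0 0 0 0 0 0; 0 0 0 0 0 0; 0 0 0 0 0 0; 0 0 0 0 0 0; 0 0 0 0 0 0; 0 0 0 0 0 0"

```text
time_s: 10.13
eef_pos: [0.4647, 0.3974, 0.0745]
eef_rot: [0.0, -0.0, 1.0, 0.0]
wrist_force: [0.3, 0.4, 0.3]
opening: 0.749
grasp_force: 66.7
```

carry_out --plan "0 0 0 0 0 0; 0 0 0 0 0 0; 0 0 0 0 0 0; 0 0 0 0 0 0; 0 0 0 0 0 0; 0 0 0 0 0 0; 0 0 -0.3 0 0 0; 0 0 -0.6 0 0 0" --claw -1

```text
time_s: 10.8
eef_pos: [0.4624, 0.3961, 0.1081]
eef_rot: [-0.003, -0.0, 1.0, -0.002]
wrist_force: [0.6, 0.4, -0.2]
opening: 1.0
grasp_force: 0.0
```

carry_out --plan "0 0 -1 0 0 0; 0 0 -0.9 0 0 0; 0 0 -0.6 0 0 0; 0 0 0 0 0 0; 0 0 0 0 0 0; 0 0 0 0 0 0; 0 0 0 0 0 0; 0 0 0 0 0 0"

```text
time_s: 11.47
eef_pos: [0.4637, 0.3969, 0.2088]
eef_rot: [-0.001, -0.0, 1.0, -0.001]
wrist_force: [0.6, -1.0, 0.1]
opening: 1.002
grasp_force: 0.0
```

Run:
```python
from h import *
c=shot('wrist'); print(tool(),proj(c,[.4645,.397,.110]),[circ(c,[.4645,.397,.110],d) for d in (.059,.054)])
cv2.imwrite('pics/w6.png',cv2.resize(c['pixels'][130:350,200:440,::-1],None,fx=2,fy=2))
```

```text
(array([0.46386765, 0.39692263, 0.20884858]), array([[-9.99996977e-01, -1.43754205e-04, -2.45480729e-03],
       [-1.40271125e-04,  9.99998983e-01, -1.41899443e-03],
       [ 2.45500878e-03, -1.41864580e-03, -9.99995980e-01]])) (np.float64(313.49022482105), np.float64(237.60704652229163)) [((np.float64(313.49022482105), np.float64(237.60704652229163), np.float64(40.78048405094756)), [(313.2, 235.8, 38.2, array([0.4631, 0.3968, 0.11  ])), (313.2, 222.2, 38.2, array([0.4529, 0.3968, 0.11  ])), (313.2, 242.2, 42.1, array([0.4681, 0.3968, 0.11  ])), (311.8, 233.2, 41.0, array([0.4612, 0.3957, 0.11  ]))]), ((np.float64(313.49022482105), np.float64(237.60704652229163), np.float64(37.32451082629099)), [(312.8, 235.2, 38.6, array([0.4627, 0.3965, 0.11  ])), (313.2, 223.2, 39.2, array([0.4537, 0.3968, 0.11  ])), (311.8, 238.2, 35.3, array([0.465 , 0.3957, 0.11  ])), (313.2, 225.2, 40.8, array([0.4552, 0.3968, 0.11  ]))])]
```

View pics/w6.png

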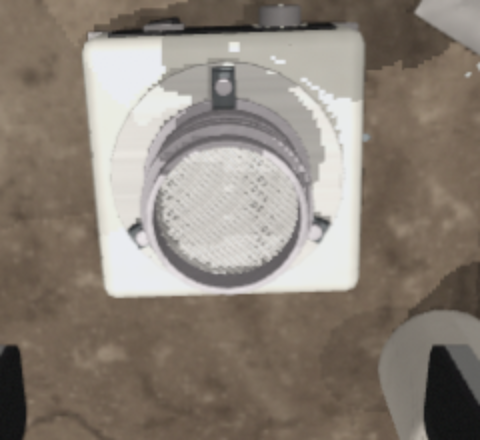

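The fine sieve is seated, with its rim at about (314,236) and concentric with the plate. Medium sieve next.

carry_out --plan "0 -0.6 0 0 0 0; -0.4 -1 0 0 0 0; -0.5 -1 0 0 0 0; -0.5 -1 0 0 0 0; -0.5 -1 0 0 0 0; -0.5 -1 0 0 0 0; -0.5 -1 0 0 0 0; -0.5 -1 0 0 0 0"

```text
time_s: 12.18
eef_pos: [0.5921, 0.1092, 0.2096]
eef_rot: [-0.001, -0.0, 1.0, 0.0]
wrist_force: [0.8, 0.5, -0.3]
opening: 1.002
grasp_force: 0.0
```

carry_out --plan "-0.5 -1 0 0 0 0; 0 -1 0 0 0 0; 0 -1 0 0 0 0; 0 -1 0 0 0 0; 0 -1 0.3 0 0 0; 0 -1 0.5 0 0 0; 0 -0.9 0.5 0 0 0; 0 0 0.2 0 0 0"

```text
time_s: 12.85
eef_pos: [0.6085, -0.1655, 0.1481]
eef_rot: [-0.002, 0.003, 1.0, -0.0]
wrist_force: [-1.2, 0.5, -0.8]
opening: 1.003
grasp_force: 0.0
```

carry_out --plan "0 0 0 0 0 0; 0 0 0 0 0 0; 0 0 0 0 0 0; 0 0 0 0 0 0; 0 0 0 0 0 0; 0 0 0 0 0 0; 0 0 0 0 0 0; 0 0 0 0 0 0"

```text
time_s: 13.52
eef_pos: [0.6108, -0.1589, 0.1522]
eef_rot: [0.0, -0.0, 1.0, -0.0]
wrist_force: [0.0, 0.1, -0.5]
opening: 1.002
grasp_force: 0.0
```

Run:
```python
from h import *
c=shot('wrist'); print(tool()[0],[circ(c,[.6184,-.1845,.044],d) for d in (.059,.054)])
cv2.imwrite('pics/w7.png',cv2.resize(c['pixels'][130:350,200:440,::-1],None,fx=2,fy=2))
```

```text
[ 0.61078573 -0.15902923  0.1520667 ] [((np.float64(279.23790247739265), np.float64(241.7130731582874), np.float64(39.093090957138735)), [(282.2, 238.2, 41.6, array([ 0.6156, -0.1821,  0.044 ])), (281.8, 240.2, 39.5, array([ 0.6172, -0.1826,  0.044 ])), (280.2, 242.8, 36.8, array([ 0.6192, -0.1838,  0.044 ])), (282.2, 236.2, 43.4, array([ 0.614 , -0.1821,  0.044 ]))]), ((np.float64(279.23790247739265), np.float64(241.7130731582874), np.float64(35.780117147211726)), [(282.2, 240.2, 39.7, array([ 0.6172, -0.1822,  0.044 ])), (280.2, 242.8, 36.9, array([ 0.6192, -0.1838,  0.044 ])), (277.8, 242.8, 32.0, array([ 0.6192, -0.1857,  0.044 ])), (284.2, 232.8, 39.7, array([ 0.6113, -0.1805,  0.044 ]))])]
```

View pics/w7.png

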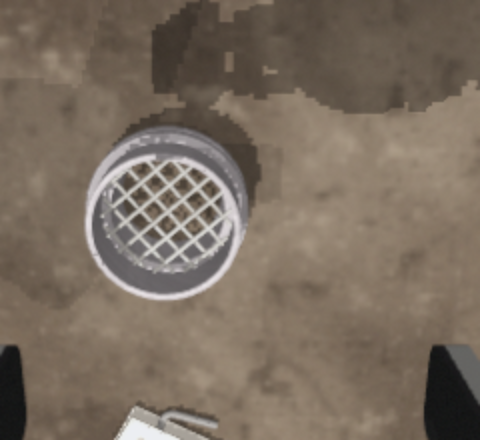

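The medium sieve's rim is centred at about (282,242), which gives (0.6185,-0.182). Descending and gripping.

carry_out --plan "-0.1 -0.3 0.3 0 0 0; -0.1 -0.28 0.5 0 0 0; 0 0 0.9 0 0 0; 0 0 0.9 0 0 0; 0 0 0.7 0 0 0; 0 0 0.3 0 0 0; 0 0 0.18 0 0 0; 0 0 0 0 0 0"

```text
time_s: 14.23
eef_pos: [0.6181, -0.1822, -0.0004]
eef_rot: [-0.001, -0.0, 1.0, 0.0]
wrist_force: [-0.1, 0.4, -0.3]
opening: 1.0
grasp_force: 0.0
```

carry_out --plan "0 0 0 0 0 0; 0 0 0 0 0 0; 0 0 0 0 0 0; 0 0 0 0 0 0; 0 0 0 0 0 0; 0 0 0 0 0 0; 0 0 0 0 0 0; 0 0 0 0 0 0" --claw 1

```text
time_s: 14.9
eef_pos: [0.6207, -0.1835, 0.0035]
eef_rot: [0.002, -0.0, 1.0, -0.001]
wrist_force: [0.4, -0.5, 7.6]
opening: 0.749
grasp_force: 66.7
```

carry_out --plan "0 0 -0.3 0 0 0; 0 0 -0.7 0 0 0; 0 0 -1 0 0 0; 0 0.2 -1 0 0 0; 0 0.5 -1 0 0 0; 0 0.8 -0.5 0 0 0; 0.2 1 0 0 0 0; 0.4 1 0 0 0 0"

```text
time_s: 15.57
eef_pos: [0.5971, -0.0447, 0.1819]
eef_rot: [0.003, 0.001, 1.0, -0.001]
wrist_force: [0.4, 1.0, -1.8]
opening: 0.745
grasp_force: 66.4
```

carry_out --plan "0.4 1 0 0 0 0; 0.4 1 0 0 0 0; 0.4 1 0 0 0 0; 0.5 1 0 0 0 0; 0.5 1 0 0 0 0; 0.5 1 0 0 0 0; 0.5 1 0 0 0 0; 0 1 0 0 0 0"

```text
time_s: 16.23
eef_pos: [0.4704, 0.2613, 0.1786]
eef_rot: [-0.001, -0.0, 1.0, -0.0]
wrist_force: [1.2, -0.6, -1.0]
opening: 0.747
grasp_force: 66.4
```

carry_out --plan "0.04 1 0 0 0 0; 0 1 0 0 0 0; 0 0.6 0 0 0 0; 0 0.3 0.3 0 0 0; 0 0.07 0.4 0 0 0; 0 0 0.2 0 0 0; 0 0 0 0 0 0; 0 0 0 0 0 0"

```text
time_s: 16.9
eef_pos: [0.4721, 0.378, 0.1419]
eef_rot: [-0.0, 0.0, 1.0, -0.0]
wrist_force: [-0.8, 1.2, -0.7]
opening: 0.751
grasp_force: 66.4
```

carry_out --plan "0 0 0 0 0 0; 0 0 0 0 0 0; 0 0 0 0 0 0; 0 0 0 0 0 0; 0 0 0 0 0 0; 0 0 0 0 0 0; 0 0 0 0 0 0; 0 0 0 0 0 0"

```text
time_s: 17.57
eef_pos: [0.4725, 0.3787, 0.1419]
eef_rot: [-0.0, -0.0, 1.0, -0.0]
wrist_force: [-0.1, -1.1, -1.7]
opening: 0.745
grasp_force: 66.4
```

Run:
```python
from h import *
c=shot('wrist'); p=tool()[0]; print(p, proj(c,[p[0]-.002,p[1],p[2]+.0405]),proj(c,[.463,.397,.110]))
cv2.imwrite('pics/w8.png',cv2.resize(c['pixels'][130:430,200:440,::-1],None,fx=2,fy=2))
```

```text
[0.47245506 0.37869679 0.14183001] (np.float64(314.4125807504498), np.float64(358.43727257299633)) (np.float64(347.7791531305265), np.float64(259.46015807445275))
```

View pics/w8.png

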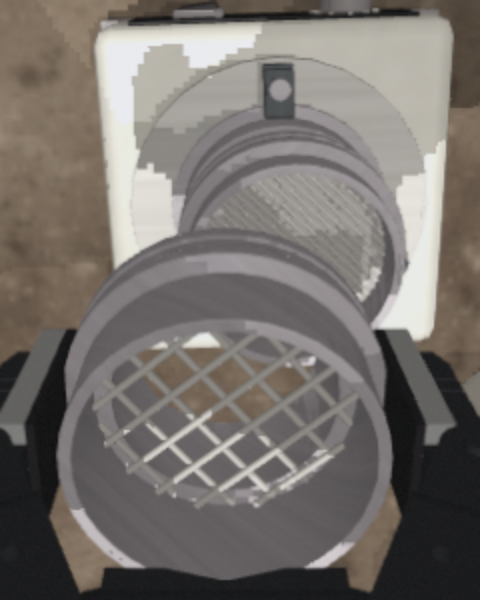

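The fine sieve's rim is at u≈347, as predicted, so the pan axis at (0.463,0.397) holds. The tool has settled 19 mm short in y, so I'll correct that and lower.

carry_out --plan "0.08 0.2 0 0 0 0; 0.08 0.27 0 0 0 0; 0 0 0.2 0 0 0; 0 0 0.3 0 0 0; 0 0 0.1 0 0 0; 0 0 0.05 0 0 0; 0 0 0 0 0 0; 0 0 0 0 0 0"

```text
time_s: 18.28
eef_pos: [0.4661, 0.3972, 0.1155]
eef_rot: [-0.0, 0.0, 1.0, -0.0]
wrist_force: [0.3, -0.8, -1.7]
opening: 0.75
grasp_force: 66.4
```

carry_out --plan "0 0 0.05 0 0 0; 0 0 0.05 0 0 0; 0 0 0.05 0 0 0; 0 0 0.02 0 0 0; 0 0 0 0 0 0; 0 0 0 0 0 0; 0 0 0 0 0 0; 0 0 0 0 0 0"

```text
time_s: 18.95
eef_pos: [0.4661, 0.3975, 0.1092]
eef_rot: [0.0, -0.0, 1.0, 0.0]
wrist_force: [1.0, 0.4, -0.9]
opening: 0.744
grasp_force: 66.4
```

carry_out --plan "0 0 0.03 0 0 0; 0 0 0.03 0 0 0; 0 0 0.03 0 0 0; 0 0 0.03 0 0 0; 0 0 0 0 0 0; 0 0 0 0 0 0; 0 0 0 0 0 0; 0 0 0 0 0 0"

```text
time_s: 19.62
eef_pos: [0.4661, 0.3975, 0.1043]
eef_rot: [0.0, -0.0, 1.0, 0.0]
wrist_force: [0.1, 0.0, -1.6]
opening: 0.744
grasp_force: 66.4
```

carry_out --plan "0 0 0 0 0 0; 0 0 0 0 0 0; 0 0 0 0 0 0; 0 0 0 0 0 0; 0 0 0 0 0 0; 0 0 0 0 0 0; 0 0 -0.3 0 0 0; 0 0 -0.7 0 0 0" --claw -1

```text
time_s: 20.28
eef_pos: [0.4635, 0.396, 0.1411]
eef_rot: [-0.004, -0.0, 1.0, -0.002]
wrist_force: [-0.1, -0.1, -0.3]
opening: 0.999
grasp_force: 0.0
```

carry_out --plan "0 0 -0.9 0 0 0; 0 0 -0.6 0 0 0; -0.2 -0.4 0 0 0 0; -0.5 -0.7 0 0 0 0; -0.5 -0.7 0 0 0 0; -0.5 -0.7 0 0 0 0; -0.6 -0.7 0 0 0 0; -0.6 -0.7 0 0 0 0"

```text
time_s: 20.95
eef_pos: [0.583, 0.2403, 0.2056]
eef_rot: [0.001, -0.0, 1.0, 0.0]
wrist_force: [1.1, 0.1, -0.1]
opening: 0.998
grasp_force: 0.0
```

carry_out --plan "-0.5 -0.7 0.2 0 0 0; -0.35 -0.4 0.3 0 0 0; 0 0 0.2 0 0 0; 0 0 0 0 0 0; 0 0 0 0 0 0; 0 0 0 0 0 0; 0 0 0 0 0 0; 0 0 0 0 0 0"

```text
time_s: 21.62
eef_pos: [0.616, 0.1987, 0.1773]
eef_rot: [0.001, -0.001, 1.0, 0.0]
wrist_force: [-1.1, 0.5, -0.4]
opening: 1.001
grasp_force: 0.0
```

Run:
```python
from h import *
c=shot('wrist'); print(tool()[0],[circ(c,[.6163,.196,.054],d,.08) for d in (.059,.054)])
a=c['pixels'][130:350,200:440,::-1]
# what shows of the shaker stack, from the scene camera
s=shot('scene'); u,v=map(int,proj(s,[.463,.397,.1]))
b=cv2.resize(s['pixels'][v-37:v+37,u-40:u+40,::-1],(480,444),interpolation=cv2.INTER_CUBIC)
cv2.imwrite('pics/w9.png',np.hstack([cv2.resize(a,(393,360)),cv2.resize(b,(389,360))]))
```

```text
[0.6159923  0.19854516 0.17714957] [((np.float64(309.5614368716493), np.float64(226.54090190969427), np.float64(37.4068506940951)), [(307.8, 223.8, 35.6, array([0.614 , 0.1946, 0.054 ])), (309.2, 221.8, 34.5, array([0.6124, 0.1958, 0.054 ])), (310.2, 208.8, 34.5, array([0.6019, 0.1966, 0.054 ])), (308.2, 218.8, 37.8, array([0.6099, 0.195 , 0.054 ]))]), ((np.float64(309.5614368716493), np.float64(226.54090190969427), np.float64(34.23677860137518)), [(310.8, 223.8, 32.5, array([0.614 , 0.1969, 0.054 ])), (309.2, 221.8, 34.7, array([0.6124, 0.1958, 0.054 ])), (307.8, 223.8, 35.3, array([0.614 , 0.1946, 0.054 ])), (309.2, 225.2, 34.2, array([0.6152, 0.1958, 0.054 ]))])]
```

View pics/w9.png

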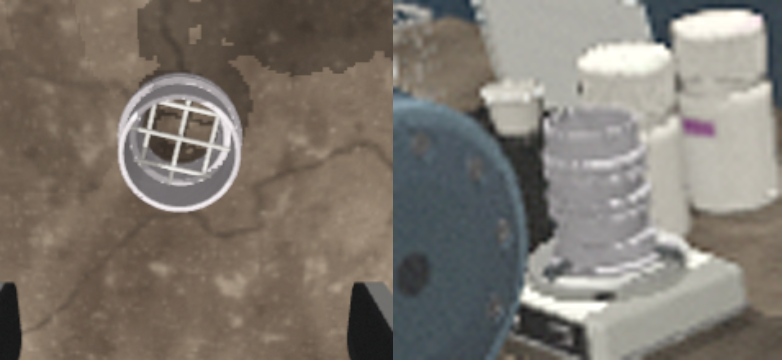

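The medium sieve sits straight in the stack in the scene crop. The coarse sieve's rim is at about (309.6,223), which gives (0.6135,0.196).

carry_out --plan "0.05 -0.06 0.6 0 0 0; 0 0 0.9 0 0 0; 0 0 0.9 0 0 0; 0 0 0.8 0 0 0; 0 0 0.6 0 0 0; 0 0 0.35 0 0 0; 0 0 0.15 0 0 0; 0 0 0 0 0 0"

```text
time_s: 22.38
eef_pos: [0.6135, 0.1952, 0.0034]
eef_rot: [-0.001, -0.0, 1.0, -0.0]
wrist_force: [0.7, -0.1, 0.8]
opening: 0.997
grasp_force: 0.0
```

carry_out --plan "0 0 0 0 0 0; 0 0 0 0 0 0; 0 0 0 0 0 0; 0 0 0 0 0 0; 0 0 0 0 0 0; 0 0 0 0 0 0; 0 0 0 0 0 0; 0 0 0 0 0 0" --claw 1

```text
time_s: 23.05
eef_pos: [0.6163, 0.1955, 0.0071]
eef_rot: [0.002, -0.0, 1.0, 0.0]
wrist_force: [0.3, -0.1, 6.2]
opening: 0.743
grasp_force: 66.6
```

Run:
```python
from h import *
c=shot('wrist'); p=tool()[0]
print(p,[(dx,[round(float(t)) for t in proj(c,[p[0]+dx,p[1],p[2]+.0505])]) for dx in (0,-.003)])
g=cv2.cvtColor(c['pixels'],cv2.COLOR_RGB2GRAY); print('col313',[(v,int(g[v,313])) for v in range(395,440,2)]); print('edge pred',[round(float(proj(c,[p[0]+.0295+dx,p[1],p[2]+.0505])[1]),1) for dx in (0,-.002,-.004)])
```

```text
[0.61636926 0.19547742 0.00716269] [(0, [315, 384]), (-0.003, [315, 377])]
col313 [(395, 130), (397, 129), (399, 129), (401, 129), (403, 130), (405, 131), (407, 131), (409, 129), (411, 129), (413, 128), (415, 126), (417, 126), (419, 128), (421, 40), (423, 42), (425, 37), (427, 36), (429, 38), (431, 40), (433, 41), (435, 41), (437, 40), (439, 41)]
edge pred [449.7, 445.7, 441.5]
```

carry_out --plan "0 0 -0.3 0 0 0; 0 0 -0.7 0 0 0; 0 0 -1 0 0 0; 0 0 -1 0 0 0; 0 0 -1 0 0 0; 0 0 -0.9 0 0 0; 0.2 0.3 -0.2 0 0 0; 0.4 0.5 0 0 0 0"

```text
time_s: 23.77
eef_pos: [0.5936, 0.2263, 0.2144]
eef_rot: [0.005, 0.001, 1.0, 0.001]
wrist_force: [-0.1, 0.5, -1.7]
opening: 0.743
grasp_force: 66.3
```

carry_out --plan "0.5 0.6 0 0 0 0; 0.5 0.7 0 0 0 0; 0.5 0.7 0 0 0 0; 0.5 0.7 0 0 0 0; 0.5 0.6 0 0 0 0; 0.3 0.4 0 0 0 0; 0.1 0.2 0 0 0 0; 0 0 0 0 0 0"

```text
time_s: 24.43
eef_pos: [0.4725, 0.3847, 0.2085]
eef_rot: [-0.0, -0.002, 1.0, 0.0]
wrist_force: [-1.3, -0.5, -1.4]
opening: 0.741
grasp_force: 66.3
```

carry_out --plan "0 0 0 0 0 0; 0 0 0 0 0 0; 0 0 0 0 0 0; 0 0 0 0 0 0; 0 0 0 0 0 0; 0 0 0 0 0 0; 0 0 0 0 0 0; 0 0 0 0 0 0"

```text
time_s: 25.1
eef_pos: [0.4742, 0.3829, 0.2082]
eef_rot: [-0.0, 0.0, 1.0, -0.0]
wrist_force: [0.7, 0.1, -1.9]
opening: 0.745
grasp_force: 66.3
```

carry_out --plan "0.11 0.18 0.1 0 0 0; 0.1 0.18 0.3 0 0 0; 0 0 0.4 0 0 0; 0 0 0.3 0 0 0; 0 0 0.15 0 0 0; 0 0 0.08 0 0 0; 0 0 0 0 0 0; 0 0 0 0 0 0"

```text
time_s: 25.77
eef_pos: [0.4659, 0.3976, 0.1553]
eef_rot: [0.0, -0.0, 1.0, 0.0]
wrist_force: [0.4, 0.1, 0.3]
opening: 0.745
grasp_force: 66.3
```

carry_out --plan "0 0 0.05 0 0 0; 0 0 0.05 0 0 0; 0 0 0.05 0 0 0; 0 0 0.02 0 0 0; 0 0 0 0 0 0; 0 0 0 0 0 0; 0 0 0 0 0 0; 0 0 0 0 0 0"

```text
time_s: 26.43
eef_pos: [0.4658, 0.3976, 0.1484]
eef_rot: [0.0, -0.0, 1.0, 0.0]
wrist_force: [-0.1, 1.0, -1.1]
opening: 0.738
grasp_force: 66.3
```

carry_out --plan "0 0 0.03 0 0 0; 0 0 0.03 0 0 0; 0 0 0.03 0 0 0; 0 0 0.03 0 0 0; 0 0 0.03 0 0 0; 0 0 0 0 0 0; 0 0 0 0 0 0; 0 0 0 0 0 0"

```text
time_s: 27.1
eef_pos: [0.4657, 0.3975, 0.1423]
eef_rot: [0.0, -0.0, 1.0, 0.0]
wrist_force: [-0.7, 0.9, -1.5]
opening: 0.741
grasp_force: 66.3
```

Run:
```python
from h import *
s=shot('scene'); im=s['pixels']
# silhouette of the stack: edges per row along the axis
for z in (.092,.117,.128,.151,.17):
    u,v=proj(s,[.463,.397,z]); l=proj(s,np.array([.463,.397,z])-.033*np.array([.62,-.785,0])/1.0); r=proj(s,np.array([.463,.397,z])+.033*np.array([.62,-.785,0]))
    print(z,round(u,1),round(v,1),'band edges',round(l[0],1),round(r[0],1),im[int(round(v)),int(u)-16:int(u)+17:2].mean(1).astype(int))
```

```text
0.092 196.3 203.2 band edges 185.8 206.7 [ 69  71  78  89 127 133 139 140 138 139 129 126 210 152 165 173 169]
0.117 195.4 195.7 band edges 184.9 205.9 [ 70  69  76  58 134 142 137 137 137 139 140 134 128 118 167 172 170]
0.128 195.0 192.3 band edges 184.5 205.6 [ 82  70  67  34 130 137 141 143 142 138 132 129 119 147 176 181 172]
0.151 194.2 185.2 band edges 183.6 204.9 [ 65 109 159 141 146 138 136 140 138 135 107 121  48  46 151 172 172]
0.17 193.5 179.3 band edges 182.9 204.2 [146 176 176 150 130 137 141 138 140 138 133 125  48  48 116 164 170]
```

carry_out --plan "0 0 0 0 0 0; 0 0 0 0 0 0; 0 0 0 0 0 0; 0 0 0 0 0 0; 0 0 0 0 0 0; 0 0 0 0 0 0; 0 0 -0.3 0 0 0; 0 0 -0.7 0 0 0" --claw -1

```text
time_s: 27.82
eef_pos: [0.4633, 0.3961, 0.179]
eef_rot: [-0.004, -0.0, 1.0, -0.002]
wrist_force: [-0.6, -0.3, -0.2]
opening: 0.997
grasp_force: 0.0
```

carry_out --plan "0 0 -0.9 0 0 0; 0 0 -0.6 0 0 0; 0 0 0 0 0 0; 0 -0.4 0 0 0 0; 0 -0.8 0 0 0 0; 0 -1 0 0 0 0; 0 -1 0 0 0 0; 0 -1 0 0 0 0"

```text
time_s: 28.48
eef_pos: [0.4652, 0.2282, 0.2427]
eef_rot: [0.0, -0.001, 1.0, 0.0]
wrist_force: [0.4, -0.5, -0.4]
opening: 1.005
grasp_force: 0.0
```

carry_out --plan "0 -1 0 0 0 0; 0 -1 0 0 0 0; 0 -1 0 0 0 0; 0 -1 0.2 0 0 0; 0 -0.8 0.5 0 0 0; 0 -0.6 0.6 0 0 0; 0 -0.3 0.4 0 0 0; 0 0 0.2 0 0 0"

```text
time_s: 29.15
eef_pos: [0.4646, -0.0007, 0.1647]
eef_rot: [-0.001, 0.002, 1.0, -0.0]
wrist_force: [-0.5, -0.3, 0.9]
opening: 1.003
grasp_force: 0.0
```

carry_out --plan "0 0 0 0 0 0; 0 0 0 0 0 0; 0 0 0 0 0 0; 0 0 0 0 0 0; 0 0 0 0 0 0; 0 0 0 0 0 0; 0 0 0 0 0 0; 0 0 0 0 0 0"

```text
time_s: 29.82
eef_pos: [0.4658, 0.0017, 0.1665]
eef_rot: [0.0, -0.0, 1.0, -0.0]
wrist_force: [0.6, -0.2, 0.1]
opening: 1.001
grasp_force: 0.0
```

Run:
```python
from h import *
c=shot('wrist'); im=c['pixels']; print(tool()[0],circ(c,[.467,.0018,.019],.066))
u,v=map(int,proj(c,[.467,.0018,.046])); q=im[v-25:v+25,u-25:u+25].max(2)
n,l,st,ce=cv2.connectedComponentsWithStats((q<60).astype(np.uint8)); 
for i in range(1,n):
    if st[i,4]>60: x,y=ce[i]+[u-25,v-25]; print('knob',x,y,st[i],onz(c,x,y,.046),onz(c,x,y,.036))
```

```text
[0.46581218 0.00163996 0.16638948] ((np.float64(313.0658425451482), np.float64(219.26735826782672), np.float64(38.61943697410205)), [(313.8, 219.2, 36.9, array([0.467 , 0.0024, 0.019 ])), (314.2, 221.8, 38.9, array([0.4692, 0.0028, 0.019 ])), (315.8, 220.2, 37.3, array([0.4679, 0.0041, 0.019 ])), (314.2, 216.8, 39.1, array([0.4648, 0.0028, 0.019 ]))])
knob 315.1793313069909 224.06079027355622 [ 14  10  25  29 329] [0.46319331 0.00336395 0.046     ] [0.46618665 0.00345727 0.036     ]
```

The lid centre is at (0.467,0.0025). I'll grip its disc the same way as the sieves.

carry_out --plan "-0.03 0.02 0.5 0 0 0; 0 0 0.9 0 0 0; 0 0 0.9 0 0 0; 0 0 0.8 0 0 0; 0 0 0.5 0 0 0; 0 0 0.3 0 0 0; 0 0 0.2 0 0 0; 0 0 0 0 0 0"

```text
time_s: 30.53
eef_pos: [0.4657, 0.0025, 0.0008]
eef_rot: [-0.001, -0.0, 1.0, 0.0]
wrist_force: [-0.3, 0.3, -0.7]
opening: 0.999
grasp_force: 0.0
```

carry_out --plan "0 0 0 0 0 0; 0 0 0 0 0 0; 0 0 0 0 0 0; 0 0 0 0 0 0; 0 0 0 0 0 0; 0 0 0 0 0 0; 0 0 0 0 0 0; 0 0 0 0 0 0" --claw 1

```text
time_s: 31.2
eef_pos: [0.4681, 0.002, 0.004]
eef_rot: [0.001, -0.0, 1.0, -0.0]
wrist_force: [-2.9, 0.9, 6.9]
opening: 0.744
grasp_force: 64.6
```

carry_out --plan "0 0 -0.3 0 0 0; 0 0 -0.7 0 0 0; 0 0 -1 0 0 0; 0 0 -1 0 0 0; 0 0.2 -1 0 0 0; 0 0.5 -0.8 0 0 0; 0 0.6 -0.7 0 0 0; 0 0.9 -0.3 0 0 0"

```text
time_s: 31.87
eef_pos: [0.4695, 0.0897, 0.2404]
eef_rot: [0.005, 0.001, 1.0, -0.001]
wrist_force: [1.5, -0.5, -1.2]
opening: 0.742
grasp_force: 66.1
```

carry_out --plan "0 1 0 0 0 0; 0 1 0 0 0 0; 0 1 0 0 0 0; 0 1 0 0 0 0; 0 1 0 0 0 0; 0 0.7 0 0 0 0; 0 0.5 0 0 0 0; 0 0 0 0 0 0"

```text
time_s: 32.53
eef_pos: [0.4662, 0.342, 0.2353]
eef_rot: [0.001, -0.002, 1.0, 0.001]
wrist_force: [-0.1, -0.5, -1.0]
opening: 0.741
grasp_force: 66.2
```

carry_out --plan "0 0 0 0 0 0; 0 0 0 0 0 0; 0 0 0 0 0 0; 0 0 0 0 0 0; 0 0 0 0 0 0; 0 0 0 0 0 0; 0 0 0 0 0 0; 0 0 0 0 0 0"

```text
time_s: 33.2
eef_pos: [0.467, 0.338, 0.2343]
eef_rot: [0.0, 0.0, 1.0, -0.0]
wrist_force: [0.2, -0.0, -0.7]
opening: 0.741
grasp_force: 66.2
```

carry_out --plan "0.07 0.5 0 0 0 0; 0 0.6 0 0 0 0; 0 0.37 0 0 0 0; 0 0 0.2 0 0 0; 0 0 0.4 0 0 0; 0 0 0.2 0 0 0; 0 0 0.05 0 0 0; 0 0 0 0 0 0"

```text
time_s: 33.87
eef_pos: [0.4635, 0.3962, 0.199]
eef_rot: [-0.001, 0.0, 1.0, -0.001]
wrist_force: [-0.3, 0.5, -0.2]
opening: 0.734
grasp_force: 66.2
```

carry_out --plan "0 0 0.05 0 0 0; 0 0 0.05 0 0 0; 0 0 0.05 0 0 0; 0 0 0.05 0 0 0; 0 0 0 0 0 0; 0 0 0 0 0 0; 0 0 0 0 0 0; 0 0 0 0 0 0"

```text
time_s: 34.53
eef_pos: [0.4641, 0.3972, 0.1924]
eef_rot: [0.0, -0.0, 1.0, 0.0]
wrist_force: [0.5, 0.3, -0.7]
opening: 0.747
grasp_force: 66.2
```

carry_out --plan "0 0 0.03 0 0 0; 0 0 0.03 0 0 0; 0 0 0.03 0 0 0; 0 0 0.03 0 0 0; 0 0 0 0 0 0; 0 0 0 0 0 0; 0 0 0 0 0 0; 0 0 0 0 0 0"

```text
time_s: 35.2
eef_pos: [0.4641, 0.3971, 0.1875]
eef_rot: [0.0, -0.0, 1.0, 0.0]
wrist_force: [-0.2, -0.5, -0.8]
opening: 0.744
grasp_force: 66.2
```

carry_out --plan "0 0 0.03 0 0 0; 0 0 0.03 0 0 0; 0 0 0.03 0 0 0; 0 0 0.02 0 0 0; 0 0 0 0 0 0; 0 0 0 0 0 0; 0 0 0 0 0 0; 0 0 0 0 0 0"

```text
time_s: 35.87
eef_pos: [0.4641, 0.3971, 0.1831]
eef_rot: [0.0, -0.0, 1.0, 0.0]
wrist_force: [0.2, 0.6, -1.6]
opening: 0.738
grasp_force: 66.2
```

Inserted without contact. Releasing, lifting off, then the final check.

carry_out --plan "0 0 0 0 0 0; 0 0 0 0 0 0; 0 0 0 0 0 0; 0 0 0 0 0 0; 0 0 0 0 0 0; 0 0 0 0 0 0; 0 0 -0.3 0 0 0; 0 0 -0.7 0 0 0" --claw -1

```text
time_s: 36.53
eef_pos: [0.4618, 0.3958, 0.2198]
eef_rot: [-0.004, -0.0, 1.0, -0.002]
wrist_force: [-0.1, 0.6, 0.2]
opening: 1.003
grasp_force: 0.0
```

carry_out --plan "0 0 -0.9 0 0 0; 0 0 -0.9 0 0 0; 0 0 -0.6 0 0 0; 0 0 0 0 0 0; 0 -0.4 0 0 0 0; 0 -0.6 0 0 0 0; 0 -0.6 0 0 0 0; 0 -0.4 0 0 0 0"

```text
time_s: 37.2
eef_pos: [0.4639, 0.3156, 0.3195]
eef_rot: [0.0, -0.0, 1.0, -0.0]
wrist_force: [-0.1, -0.5, 0.2]
opening: 1.003
grasp_force: 0.0
```

carry_out --plan "0 0 0 0 0 0; 0 0 0 0 0 0; 0 0 0 0 0 0; 0 0 0 0 0 0; 0 0 0 0 0 0; 0 0 0 0 0 0; 0 0 0 0 0 0; 0 0 0 0 0 0"

```text
time_s: 37.87
eef_pos: [0.464, 0.3174, 0.3189]
eef_rot: [-0.0, -0.0, 1.0, -0.0]
wrist_force: [-0.5, 0.8, 0.3]
opening: 0.998
grasp_force: 0.0
```

Run:
```python
from h import *
c=shot('wrist'); print(tool()[0],'lid disc top',proj(c,[.463,.397,.197]),'knob top',proj(c,[.463,.397,.224]))
u,v=map(int,proj(c,[.463,.397,.19])); a=c['pixels'][max(0,v-90):v+90,u-100:u+100,::-1]; print('wrist crop org',u-100,max(0,v-90),a.shape)
s=shot('scene'); u,v=map(int,proj(s,[.463,.397,.15])); b=s['pixels'][v-45:v+45,u-50:u+50,::-1]; print('scene org',u-50,v-45,[[round(float(t),1) for t in proj(s,[.463,.397,z])] for z in (.084,.110,.144,.188,.197,.224)])
cv2.imwrite('pics/fin.png',np.hstack([cv2.resize(a,(400,360)),cv2.resize(b,(400,360),interpolation=cv2.INTER_CUBIC)]))
```

```text
[0.46400758 0.31734043 0.31896321] lid disc top (np.float64(414.1095688608775), np.float64(225.6907989119398)) knob top (np.float64(424.43514668127625), np.float64(236.66975843881445))
wrist crop org 311 133 (180, 200, 3)
scene org 144 140 [[196.5, 205.6], [195.6, 197.8], [194.5, 187.4], [192.9, 173.6], [192.6, 170.8], [191.6, 162.1]]
```

View pics/fin.png

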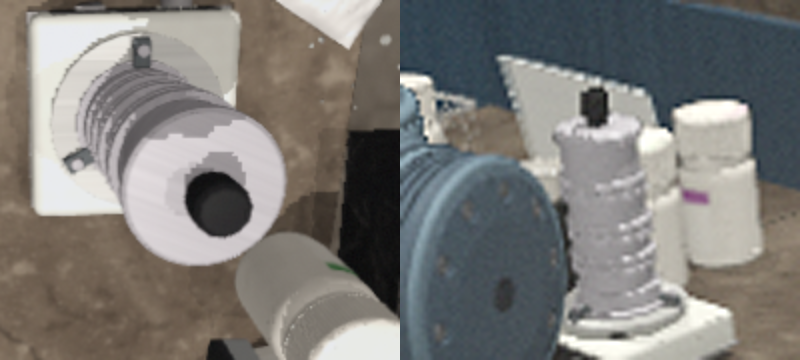

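The final picture shows a straight, level stack. The lid disc is centred at about (413.5,226.5), where a fully seated lid is predicted at (414,226). The knob top also falls at its predicted row, about 162, in the scene view.

```bash
python3 -c "
from bench import ctrl
print(ctrl.hand_in())"
```

```text
the job is handed in; nothing more can be done
None
```

The sieve set is back together on the shaker (pan, then fine, medium and coarse sieves, then the lid), everything is let go and the job is handed in. The last pictures show the stack straight with the lid where a seated one should be. The judge's verdict was not shown, and I did not re-measure the dish, pouch and jar, though nothing in the moves should have touched them.

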